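Hold the long glass cell in the photometer beam

TASK

Slide the photometer's shutter fully open. Then take the long glass cell out of the rack, gripping it by its two frosted faces only, never by its clear windows, and hold it upright and still in mid-air in the light path, midway between lamp and detector, its middle on the beam and its windows squarely across it. Finish while still holding it there; leave the short cell, the bottle and the plaster cast alone.

Things in the scene. Friction and masses are not known exactly. Their poses are not given: they have to be found in the camera images.
- photometer: Fixed bench photometer: grey base 110 x 270 x 18 mm, two white towers 60 (x) x 56 (y) mm, tops 128 mm above the table, centred at y = +100 (lamp) and -100 mm (detector). The beam runs level along its y axis at x = 0, 95 mm above the table, between two dark round noses; 122 mm are free between shutter blade and detector nose. Origin: centre of underside, z up.
- beam (a point): The point of the beam midway between lamp and detector, 95 mm above the table; axes as the photometer's (beam along y).
- shutter (a joint): Slide of the dark steel shutter on the lamp tower, m: 0 = shut (blade before the lamp nose), 0.036 = fully open; starts at 0 to 0.008. It opens along the photometer's -x (roughly towards the robot) against about 1.5 N of friction and stays where left. The blade hangs 32 mm wide, 3 mm thick, at y = 60.5 to 63.5 mm of the photometer.
- shutter_knob (a point): Centre of the black knob on the shutter, above the lamp tower: a block 14 (x) x 24 (y) x 30 mm high, top 166 mm above the table. The shutter's flat plate (32 along x, 56 mm along y) begins 15 mm below this point. Axes as the photometer's; moves with the shutter.
- rack: Grey plastic block, fixed, 124 (x) x 56 (y) x 20 mm high, with two rectangular pockets 12 mm deep, 30 x 22 mm, at x = -29 and x = +29 mm of the block, each holding one glass cell upright with its frosted faces towards the rack's +y and -y. Origin: centre of the underside.
- cell: Long glass cell (cuvette), loose, 35 to 65 g: 28 (x) x 20 (y) x 55 mm high, open top. Its two broad faces (+y, -y, 20 mm apart) are frosted white: grip only these. Its two end faces (+x, -x, 28 mm apart) are clear windows; light must pass along x. Stands in either rack pocket, underside 8 and top 63 mm above the table. Origin: centre of underside.
- cell_mid (a point): Middle of the long cell, 27.5 mm above its underside, axes as the cell's.
- cell_windows: The two clear window panes of the long cell, in its +x and -x end faces, 14 mm wide and 54 mm high, 3 mm thick, standing 0.5 mm proud of the frosted plates' ends. Must not be touched by the fingers. Origin and axes as the cell's.
- short_cell: The short glass cell, loose, square 20 x 20 x 55 mm, in the other rack pocket: leave alone. Origin: centre of the underside.
- bottle: Amber glass bottle with black cap, loose, 32 mm across, 75 mm high, standing beyond the rack: leave alone. Origin: centre of the underside.
- cast: Plaster dental cast, loose, base 58 x 64 x 16 mm with a row of teeth, 27 mm high in all, beyond the rack: leave alone. Origin: centre of the underside.
Not all that is in view belongs to the job. Leave any orange look-alike of the rack alone.

How it is judged (in metres and radians):
On the way, in this order (a step that is already met when the one before it is completed fails the run):
1. the shutter is fully open (value of joint shutter above 0.031 m), for 0.2 s.
2. the long cell is lifted clear of the rack in the fingers (height (world z) of cell above 0.03 m and contact force between cell and the fingers above 0.5 N and contact force between cell and rack below 0.05 N), for 0.2 s.
At the end, for the whole second after the job is handed in: Shutter open past 31 mm; long cell held still in the fingers, off the photometer, its middle within 6 mm sideways, 8 mm in height and 20 mm along the beam of the beam's midpoint, upright and square to it within 8 degrees; short cell, bottle and cast within 20 mm of their places, upright (value of joint shutter above 0.031 m and x of cell_mid in the frame of beam between -0.006 and 0.006 m and y of cell_mid in the frame of beam between -0.02 and 0.02 m and z of cell_mid in the frame of beam between -0.008 and 0.008 m and angle between the x axis of cell and the y axis of photometer, either way round below 0.14 rad and angle between cell's own z axis and vertical below 0.14 rad and contact force between cell and the fingers above 0.5 N and contact force between cell and photometer below 0.05 N and linear speed of cell below 0.02 m/s and distance of each of short_cell, bottle, cast from where it was at the start of the episode below 0.02 m and angle between each of short_cell, bottle's own z axis and vertical below 0.2 rad); the arm keeps its last pose, push and grip.
It fails at once if the fingers touch a clear window of the long cell (contact force between cell_windows and the fingers above 0.3 N).
It fails at once if the short cell, the bottle or the cast is moved or knocked over (distance of any of short_cell, bottle, cast from where it was at the start of the episode above 0.02 m or angle between bottle's own z axis and vertical above 0.4 rad).
It also fails if it takes over 54 s, if anything falls off the work surface, if the arm or the gripper's body presses on something with over 40 N, if the wrist force passes 120 N, or if a joint passes its speed limit or range.

ROBOT

A 7-joint arm with a two-finger parallel gripper is mounted at the origin on the work surface. World frame = base frame: x ahead of the robot, y to its left, z up, the work surface at z = 0. Lengths are in mm, angles in rad, forces in N, time in s.
With the tool pointing down it reaches from about 400 to 875 mm from the base axis. Payload 4.4 kg.
Tool frame: the origin (TCP) lies midway between the tips of the shut fingers; the grasp point (between the pads) lies ctrl.grip_depth behind it (ctrl.grip_depth is the distance from the TCP to the grasp point, in mm); z points along the fingers, y is the line along which they close (so a half turn about z gives the same grasp; the last joint's range is limited). The gripper opens to 85 mm and grips with 20 to 120 N. Pads are 22 mm wide; open, the fingers measure 114 mm over their backs; the gripper's body (76 mm by 85 mm) begins 54 mm behind the grasp point. The pads swing forward as they close: fully open they stand 13 mm farther back than shut.
Start: joints at [-1.345, 0.628, 0.038, 1.517, -0.027, 0.996, -0.02], TCP at [186.965, 622.545, 231.313] pointing down, gripper open.
Joint ranges: [-3.06, 3.06], [-0.37, 2.12], [-1.25, 1.32], [0.18, 2.47], [-1.1, 4.24], [0.23, 1.98], [-2.94, 2.94]. Speed limits (rad/s): [2.57, 2.57, 3.14, 3.14, 3.14, 3.14, 3.14].

INTERFACE

Orientations are given as [roll, pitch, yaw] about the fixed x, y, z axes, in that order (R = Rz(yaw) Ry(pitch) Rx(roll)).
In Python, from cell import ctrl gives the robot as it stands.
- The arm moves only by the tool carry_out, never from a script. Its argument "deltas" is one flat list of numbers, 7 for each row, row after row: the turn, a rotation vector about the tool's x, y, z in degrees, then the shift along the tool's x, y, z in m, then the closure, from -1 (fully open) to 1 (shut). In form: [wx, wy, wz, dx, dy, dz, claw, wx, wy, wz, dx, dy, dz, claw, ...]. A call has 1 to 12 rows; each row shifts and turns the commanded pose from where the row before left it, along the tool's axes as they then stand; what a row does not reach is not made up. A row lasts 1/8 s, in which the tool goes at most 62.5 mm and 10.7 degrees, less where a joint would pass 70% of its speed; a pose out of reach is approached as far as the arm can. A call with a gripper value outside its range is refused whole. The fingers move at their own pace and stop on an object; the grip force is fixed at half the most. Time passes only in rows, so rows that do not move let the fingers close. It gives the time, the measured TCP pose, the force, the opening and the grip force at its end, in the units of the state.
- ctrl.read_state(): the state, without advancing time (a new reading comes with each control period).
- ctrl.get_image(name): name is "scene" or "side" or "wrist"; returns the picture (420x560x3 uint8, red, green, blue); there is no depth.
- ctrl.calibration(name): a dict with "mtx" (3x3 intrinsics, pixels), "R" (3x3) and "t" (3): a world point X has camera coordinates R X + t. Camera axes: x right, y down, z forward; pixel columns grow to the right and rows downward; lengths in mm; the calibration is good to about 2 mm. The wrist camera is an equidistant fisheye: a pixel r from the principal point sees the ray r / f radians off the axis. A picture is of the moment at which its call begins: read the wrist's pose just before it. calibration takes no time and is no camera call; for the wrist camera it gives the pose at the moment of the call.
- ctrl.finish_job(): hands the job in; it is judged then, once.
The state is a dict: "clock": time; "qpos": joint angles; "qd": joint speeds; "tau": joint torques, N m; "eef_pos": TCP position; "tool_rot": TCP orientation; "force": force on the tool from outside, world axes, zero at the start; "torque": the same for the moment, N m; "width": finger opening in mm; "gripper_force": force on a finger pad.
Only numpy, scipy, OpenCV 4.12 (cv2) and the standard library are available. Lean on these libraries where they do the work, as an engineer would, in place of code of your own. Each camera call takes 0.05 s, during which the arm holds its last target. There are 200 camera calls.

## Working session

There is one attempt and no reset: what is moved stays moved. The work goes in short steps, Python scripts to look and compute and a tool call to move; the robot and the scene stay as the last step left them, time stands still between calls to the robot, and variables do not carry over. Pictures are saved under pics/ and viewed, at most 10 in all, crops included, and the job is handed in when it is done.

Besides the shell and the picture viewer there is one more tool, called after "Emit:" as a command line: name --argument value ..., lists and objects as JSON in quotes. carry_out: Moves the arm, as the interface text tells. Its arguments: {"type":"object","properties":{"deltas":{"type":"array"}},"required":["deltas"]}

```bash
mkdir -p pics
python3 - <<'E'
from cell import ctrl
import cv2,numpy as np
s=ctrl.read_state();print(s['clock'],s['eef_pos'],s['tool_rot'],s['width'],ctrl.grip_depth)
for n in("scene","side","wrist"):
    im=ctrl.get_image(n);cv2.imwrite(f"pics/{n}0.png",im[:,:,::-1]);c=ctrl.calibration(n);print(n,np.round(c['mtx'],1).tolist(),np.round(c['R'],3).tolist(),np.round(c['t'],1).tolist())
a=[cv2.imread(f"pics/{n}0.png") for n in("scene","side")]
E
```

```text
0.0 [186.74876048 621.95524869 230.37698258] [-3.13969850e+00 -1.09615376e-05  2.84980925e+00] 85.5364746356939 18.700000000000003
scene [[476.6, 0.0, 283.4], [0.0, 476.6, 208.8], [0.0, 0.0, 1.0]] [[-0.388, 0.922, -0.003], [0.688, 0.287, -0.667], [-0.614, -0.261, -0.745]] [235.5, -313.9, 1453.9]
side [[441.6, 0.0, 278.2], [0.0, 441.6, 205.9], [0.0, 0.0, 1.0]] [[0.881, -0.473, -0.0], [-0.247, -0.459, -0.853], [0.403, 0.752, -0.521]] [-519.7, 246.5, 790.2]
wrist [[325.2, 0.0, 278.0], [0.0, 325.2, 211.4], [0.0, 0.0, 1.0]] [[0.287, 0.958, 0.0], [0.918, -0.275, 0.286], [0.274, -0.082, -0.958]] [-650.1, -38.2, 378.6]
```

View pics/scene0.png

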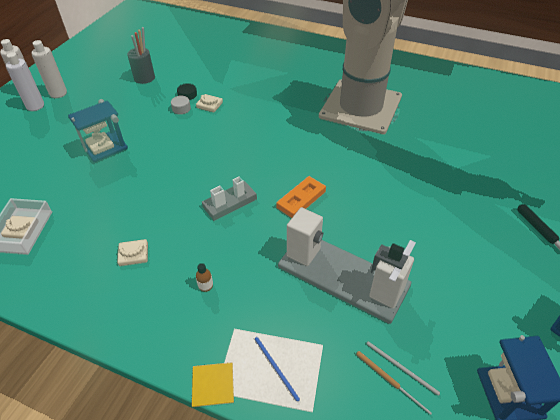

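View pics/side0.png

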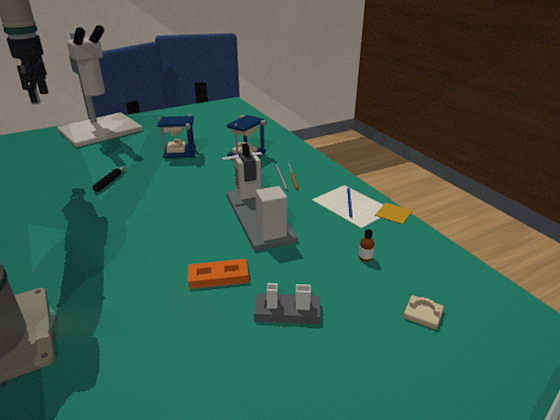

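The scene view shows the grey rack at (230,200) with cells at (218,198) and (239,187), the orange decoy at (301,196), the photometer with the lamp tower at (392,270) and knob at (397,252), the bottle at (204,278) and the cast at (132,252). The side view shows the cells at (272,296) and (303,297), and the knob at (246,150). I'll check both candidates in one crop.

Run:
```python
import cv2,numpy as np
s=cv2.imread("pics/scene0.png");d=cv2.imread("pics/side0.png")
z=lambda im,x,y,w,h:cv2.resize(im[y:y+h,x:x+w],(400,300),interpolation=cv2.INTER_CUBIC)
cv2.imwrite("pics/crops.png",np.vstack([np.hstack([z(s,190,165,80,60),z(s,270,200,160,120)]),np.hstack([z(d,248,272,80,60),z(d,200,135,160,120)])]))
```

```text
(no output)
```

View pics/crops.png

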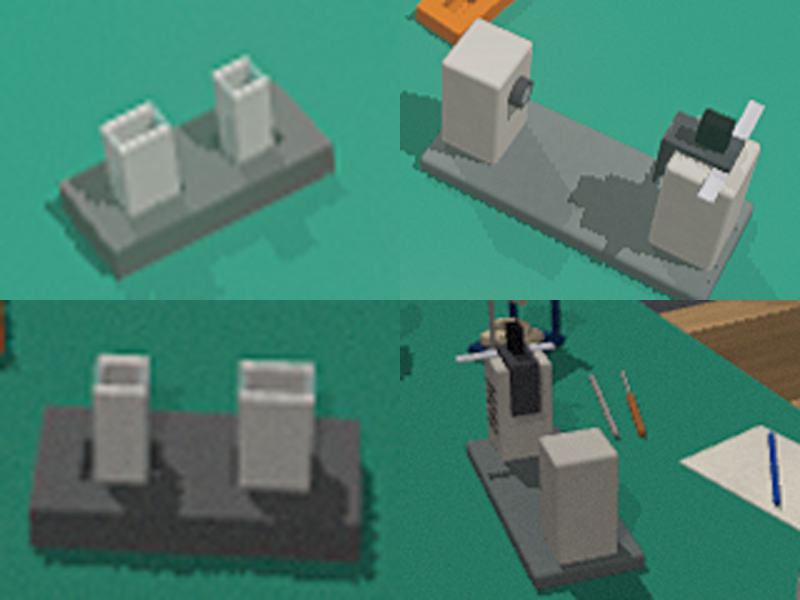

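The wide one at scene (218,198) / side (303,297) is the long cell. The narrow square one at (239,187) / (272,296) is the short cell. The orange block is a decoy. Next come coarse positions.

```bash
cat > h.py <<'E'
from cell import ctrl
import cv2,numpy as np
def ray(cal,px,fish=False):
    K,R,t=(np.array(cal[k],float) for k in("mtx","R","t"))
    d=np.array([(px[0]-K[0,2])/K[0,0],(px[1]-K[1,2])/K[1,1],1])
    if fish:
        r=np.hypot(d[0],d[1]); d=np.array([d[0]/r*np.sin(r),d[1]/r*np.sin(r),np.cos(r)])
    return -R.T@t, R.T@d
def plane(cal,px,z,fish=False):
    o,d=ray(cal,px,fish); return (o+d*(z-o[2])/d[2])[:2]
def proj(cal,X,fish=False):
    K,R,t=(np.array(cal[k],float) for k in("mtx","R","t"))
    c=R@X+t
    if fish:
        r=np.hypot(c[0],c[1]); th=np.arctan2(r,c[2]); return K[:2,:2]@(c[:2]/r*th)+K[:2,2]
    return (K@c)[:2]/c[2]
E
python3 - <<'E'
from h import *
s=ctrl.calibration("scene");d=ctrl.calibration("side")
f=lambda n,x0,y0,sc,ps,z:[(n,np.round(plane(s if n=="scene" else d,(x0+p[0]/sc,y0+p[1]/sc),z)).tolist()) for p in ps]
print("det top",f("scene",270,200,2.5,[(42,60),(80,18),(131,42),(92,85)],128))
print("det top side",f("side",200,135,2.5,[(140,138),(160,165),(217,158),(197,130)],128))
print("knob top",f("scene",270,200,2.5,[(315,115)],166),f("side",200,135,2.5,[(115,25)],166))
print("long top",f("scene",190,165,5,[(102,122),(152,103),(170,125),(120,145)],63),f("side",248,272,5,[(238,62),(312,62),(314,77),(240,77)],63))
print("short",f("scene",190,165,5,[(240,70)],63),f("side",248,272,5,[(123,62)],63))
for nm,p,q,z in(("bottle",(204,268),(368,236),75),("cast",(132,248),(425,310),20)):print(nm,plane(s,p,z),plane(d,q,z))
print(ctrl.calibration("wrist")["R"][2], -ctrl.calibration("wrist")["R"].T@ctrl.calibration("wrist")["t"])
E
```

```text
det top [('scene', [620.0, 13.0]), ('scene', [565.0, 25.0]), ('scene', [574.0, 74.0]), ('scene', [629.0, 60.0])]
det top side [('side', [570.0, 70.0]), ('side', [565.0, 19.0]), ('side', [615.0, 6.0]), ('side', [623.0, 59.0])]
knob top [('scene', [620.0, 234.0])] [('side', [622.0, 234.0])]
long top [('scene', [541.0, -216.0]), ('scene', [520.0, -200.0]), ('scene', [530.0, -185.0]), ('scene', [551.0, -201.0])] [('side', [528.0, -185.0]), ('side', [552.0, -198.0]), ('side', [548.0, -206.0]), ('side', [524.0, -193.0])]
short [('scene', [484.0, -171.0])] [('side', [490.0, -165.0])]
bottle [ 751.19921372 -113.92058937] [ 734.26243245 -137.07213058]
cast [ 735.13904264 -314.99154586] [ 731.95395551 -321.24505174]
[ 0.27445508 -0.08203648 -0.95809416] [117.52626562 643.39852024 373.71316512]
```

Emit:
carry_out --deltas '[0,0,0,-0.041,-0.029,-0.007,1,0,0,0,-0.041,-0.029,-0.007,1,0,0,0,-0.041,-0.029,-0.007,1,0,0,0,-0.041,-0.029,-0.007,1,0,0,0,-0.041,-0.029,-0.007,1,0,0,0,-0.041,-0.029,-0.007,1,0,0,0,-0.041,-0.029,-0.007,1,0,0,0,-0.041,-0.029,-0.007,1,0,0,0,-0.041,-0.029,-0.007,1,0,0,0,-0.041,-0.029,-0.007,1,0,0,0,-0.041,-0.029,-0.007,1,0,0,-5,-0.041,-0.029,-0.007,1]'

```text
clock: 1.65
eef_pos: [558.7, 146.4, 315.3]
tool_rot: [-3.141, -0.0, 2.939]
force: [-0.1, -0.2, -0.6]
width: 0.0
gripper_force: 0.0
```

Emit:
carry_out --deltas '[0,0,0,0,0,0,1,0,0,0,0,0,0,1,0,0,0,0,0,0,1]'

```text
clock: 2.02
eef_pos: [557.1, 149.2, 315.0]
tool_rot: [3.141, -0.001, 2.939]
force: [0.9, 0.8, -0.3]
width: 0.2
gripper_force: 0.0
```

Run:
```python
from h import *
import pickle
s=ctrl.read_state();c=ctrl.calibration("wrist");im=ctrl.get_image("wrist");cv2.imwrite("pics/w1.png",im[:,:,::-1]);pickle.dump(c,open("w1.pkl","wb"))
print(s['clock'],s['eef_pos'],s['tool_rot'],s['width'])
```

```text
2.025 [557.08174613 149.24881057 314.98386151] [ 3.14127354e+00 -1.24074460e-03  2.93927457e+00] 0.21700725382235034
```

View pics/w1.png

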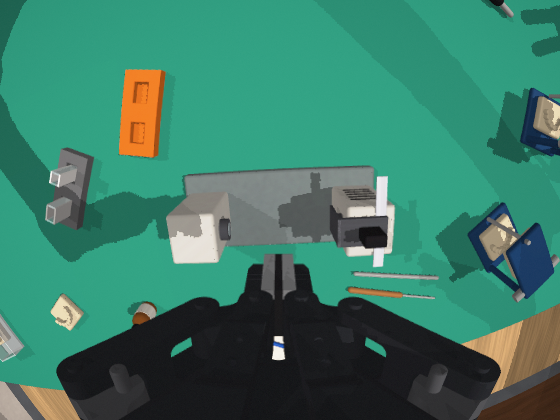

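The wrist view shows the base's -x edge from (185,176) to (372,167), the detector tower at (198,235), the lamp tower with shutter at (360,225), and the knob at (373,237). I'll zoom in for corners.

Run:
```python
import cv2,numpy as np
im=cv2.imread("pics/w1.png")
z=lambda x,y,w,h:cv2.resize(im[y:y+h,x:x+w],(400,600),interpolation=cv2.INTER_CUBIC)
cv2.imwrite("pics/w1c.png",np.hstack([z(160,160,80,120),z(320,160,80,120)]))
```

```text
(no output)
```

View pics/w1c.png

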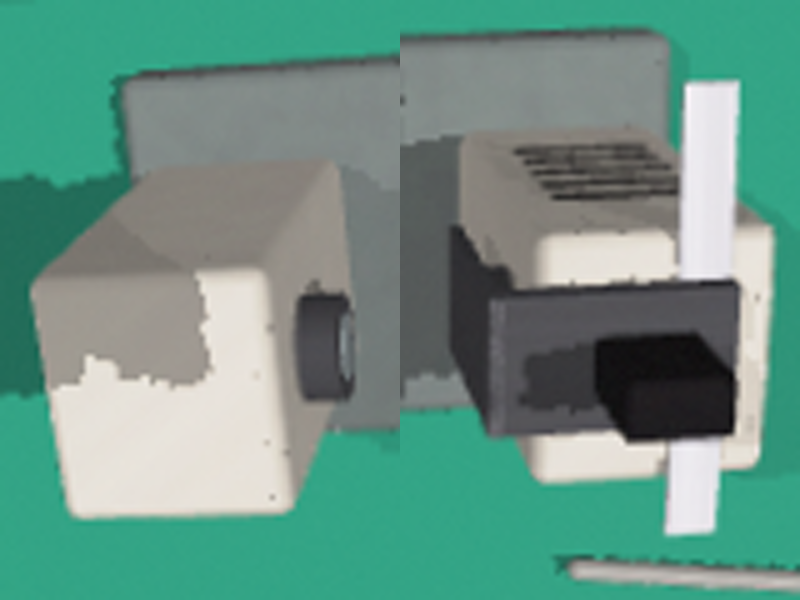

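Run:
```python
from h import *
import pickle
c=pickle.load(open("w1.pkl","rb"))
P=lambda ps,z:np.array([plane(c,p,z,True) for p in ps])
det=P([(166.4,216.4),(213.6,213.6),(218.4,263),(174,263)],128)
lam=P([(348,207),(394.4,205),(391,253.6),(349,256.4)],128)
kn=P([(365.6,237),(387,236.6),(386.6,247.4),(366.4,248)],166)
base=P([(184.5,175),(453.5/1-80,166.5)],18)
for n,a in(("det",det),("lam",lam),("kn",kn),("base",base)):print(n,a.round(1).tolist(),a.mean(0).round(1))
v=lam.mean(0)-det.mean(0);print(np.linalg.norm(v),np.arctan2(-v[0],v[1]))
v=base[1]-base[0];print(np.linalg.norm(v),np.arctan2(-v[0],v[1]))
C=(lam.mean(0)+det.mean(0))/2;y=np.arctan2(-(lam-det).mean(0)[0],(lam-det).mean(0)[1]);R=np.array([[np.cos(y),np.sin(y)],[-np.sin(y),np.cos(y)]])
print(C,"knob in phot",R@(kn.mean(0)-C),"base",(R@(base-C).T).T)
s=pickle.load(open("w1.pkl","rb"))
print("long top wrist",P([(47,208),(56,204),(70,208),(60,213)],63).mean(0))
```

```text
det [[563.6, 22.6], [571.3, 76.5], [629.1, 66.4], [619.9, 13.8]] [596.   44.8]
lam [[593.0, 219.4], [601.3, 271.9], [659.0, 262.9], [650.9, 213.0]] [626.  241.8]
kn [[614.8, 226.5], [619.3, 248.7], [631.0, 247.3], [626.8, 226.1]] [623.  237.2]
base [[536.0, 20.1], [577.3, 283.1]] [556.7 151.6]
199.2679504344911 -0.15144900286642635
266.2666666993408 -0.15565473690150536
[611.01538217 143.31053611] knob in phot [-2.29940732 94.57981751] base [[ -55.53997567 -133.14143292]
 [ -54.42013219  133.1228789 ]]
long top wrist [ 530.92506531 -180.56205001]
```

Emit:
carry_out --deltas '[0,0,-2.9,0,0,0,1,0,0,0,-0.032,0.034,0,1,0,0,0,-0.032,0.034,0,1,0,0,0,-0.033,0.034,0,1,0,0,0,0,0,0.05,1,0,0,0,0,0,0.05,1,0,0,0,0,0,0.05,1,0,0,0,0,0,0.017,1,0,0,0,0,0,0,1,0,0,0,0,0,0,1]'

```text
clock: 3.32
eef_pos: [671.1, 234.4, 150.8]
tool_rot: [3.14, 0.004, 2.988]
force: [0.4, 0.5, -0.6]
width: -0.6
gripper_force: 0.0
```

Emit:
carry_out --deltas '[0,0,0,0.008,0,0,1,0,0,0,0.008,0,0,1,0,0,0,0.008,0,0,1,0,0,0,0.008,0,0,1,0,0,0,0.008,0,0,1,0,0,0,0.008,0,0,1,0,0,0,0.008,0,0,1,0,0,0,0.004,0,0,1,0,0,0,0,0,0,1]'

```text
clock: 4.45
eef_pos: [609.3, 242.9, 148.1]
tool_rot: [-3.141, -0.002, 2.988]
force: [0.1, 0.7, -0.1]
width: -0.2
gripper_force: 0.0
```

Emit:
carry_out --deltas '[0,0,0,0.003,0,0,1,0,0,0,0.002,0,0,1,0,0,0,0,0,0,1,0,0,0,0,0,0,1]'

```text
clock: 4.95
eef_pos: [607.7, 243.0, 148.2]
tool_rot: [3.141, 0.004, 2.987]
force: [6.3, -0.4, -4.3]
width: 0.1
gripper_force: 3.3
```

Run:
```python
from h import *
s=ctrl.read_state();p=s['eef_pos'][:2]-[611,143.3];print(s['force'],s['eef_pos'],p@[.988,-.152])
im=ctrl.get_image("wrist");cv2.imwrite("pics/w2.png",im[:,:,::-1])
```

```text
[ 6.34216903 -0.44190906 -4.30457154] [607.74117229 243.04199104 148.18025624] -18.38050441898734
```

Emit:
carry_out --deltas '[0,0,0,-0.015,0,0,1,0,0,0,0,0,-0.05,1,0,0,0,0,0,-0.05,1,0,0,0,0.003,-0.055,0,1,0,0,0,0.003,-0.055,0,1,0,0,0,0.003,-0.055,0,1,0,0,0,0.003,-0.055,0,1,0,0,0,0.003,-0.055,0,-1,0,0,8,0.003,-0.055,0,-1,0,0,8,0.003,-0.053,0,-1]'

```text
clock: 6.25
eef_pos: [532.6, -133.6, 248.1]
tool_rot: [3.141, -0.001, 2.703]
force: [0.1, -0.5, 0.6]
width: 54.5
gripper_force: 0.0
```

Emit:
carry_out --deltas '[0,0,7,0,-0.05,0,-1,0,0,0,0,0,0,-1,0,0,0,0,0,0,-1,0,0,0,0,0,0,-1]'

```text
clock: 6.75
eef_pos: [513.1, -175.4, 248.1]
tool_rot: [3.141, -0.001, 2.589]
force: [-0.2, -0.6, 0.4]
width: 85.1
gripper_force: 0.0
```

Run:
```python
from h import *
import pickle
s=ctrl.read_state();c=ctrl.calibration("wrist");im=ctrl.get_image("wrist");cv2.imwrite("pics/w3.png",im[:,:,::-1]);pickle.dump(c,open("w3.pkl","wb"))
print(s['clock'],s['eef_pos'],s['tool_rot'],s['width'],s['qpos'].round(2))
px=proj(c,np.array([536,-198,40.]),True);print(px)
x,y=(int(v) for v in px);x0=max(0,x-80);y0=max(0,y-60);print(x0,y0)
cv2.imwrite("pics/w3c.png",cv2.resize(im[y0:y0+120,x0:x0+160,::-1],(800,600),interpolation=cv2.INTER_CUBIC))
```

```text
6.75 [ 513.1094717  -175.37680583  248.07391077] [ 3.14066137e+00 -8.86316768e-04  2.58940801e+00] 85.06432336577399 [ 0.14  0.46  0.21  1.8  -0.12  0.89  1.42]
[270.54425549 210.76734101]
190 150
```

View pics/w3c.png

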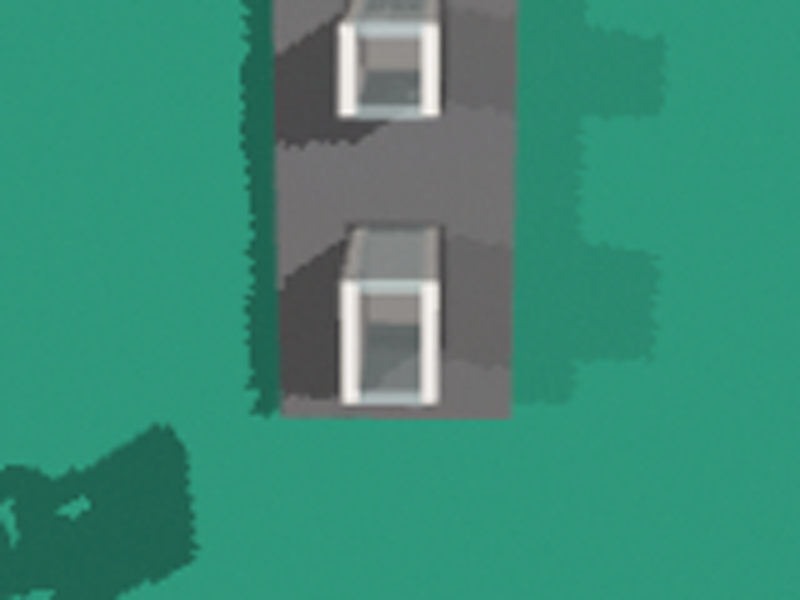

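The crop shows the long cell's top with corners (340,280), (438,280), (438,403), (342,403), the clear windows on its upper and lower ends and the frosted plates left and right. The short cell's top is at (389,70).

Run:
```python
from h import *
import pickle
c=pickle.load(open("w3.pkl","rb"))
P=lambda ps,z:np.array([plane(c,(190+p[0]/5,150+p[1]/5),z,True) for p in ps])
L=P([(340,279),(439,279),(439,404),(341,404)],63);S=P([(338,22),(440,22),(440,118),(338,118)],63)
for a in(L,S):
    e=[np.linalg.norm(a[i]-a[i-1]) for i in range(4)];print(a.mean(0),np.round(e,1),[np.degrees(np.arctan2(*(a[i]-a[j])[::-1])).round(1) for i,j in((3,0),(2,1),(1,0),(2,3))])
v=L.mean(0)-S.mean(0);print(np.linalg.norm(v),np.degrees(np.arctan2(v[1],v[0])))
R=P([(274,0),(281,416),(511,416),(517,0)],20)
print([np.degrees(np.arctan2(*(R[i]-R[j])[::-1])).round(1) for i,j in((1,0),(2,3),(2,1))],(R[1]+R[2])/2)
s=ctrl.read_state();y=s['tool_rot'][2];d=L.mean(0)-s['eef_pos'][:2];print("tool dx,dy",d@[np.cos(y),np.sin(y)],d@[np.sin(y),-np.cos(y)],np.degrees(y))
```

```text
[ 536.23269096 -200.87615549] [27.9 20.8 27.9 21.1] [np.float64(-32.2), np.float64(-31.6), np.float64(58.4), np.float64(58.4)]
[ 486.92663023 -170.226291  ] [19.8 20.6 19.8 20.9] [np.float64(-32.3), np.float64(-31.6), np.float64(58.2), np.float64(58.3)]
58.05602309947243 -31.86610430737205
[np.float64(-32.1), np.float64(-31.7), np.float64(58.4)] [ 564.12081586 -218.00621787]
tool dx,dy -32.97250955531112 -9.415872508934386 148.35545772131698
```

Emit:
carry_out --deltas '[0,0,0.2,-0.033,-0.0094,0,-1,0,0,0,0,0,0.05,-1,0,0,0,0,0,0.05,-1,0,0,0,0,0,0.05,-1,0,0,0,0,0,0.04,-1,0,0,0,0,0,0.029,-1,0,0,0,0,0,0,-1,0,0,0,0,0,0,-1]'

```text
clock: 7.8
eef_pos: [536.6, -202.4, 30.2]
tool_rot: [3.141, 0.001, 2.584]
force: [-0.6, -0.1, 0.4]
width: 85.4
gripper_force: 0.0
```

Run:
```python
from h import *
s=ctrl.read_state();y=s['tool_rot'][2];d=np.array([536.2,-200.9])-s['eef_pos'][:2]
print(s['eef_pos'],s['force'],"tool dx,dy",d@[np.cos(y),np.sin(y)],d@[np.sin(y),-np.cos(y)],np.degrees(s['tool_rot']))
```

```text
[ 536.62573143 -202.42980572   30.18206575] [-0.58945907 -0.08196503  0.43885519] tool dx,dy 1.1710345908161934 1.0724881248609743 [1.79972242e+02 7.79390597e-02 1.48036322e+02]
```

Emit:
carry_out --deltas '[0,0,0,0.001,0.001,0,-1,0,0,0,0,0,0,1,0,0,0,0,0,0,1,0,0,0,0,0,0,1,0,0,0,0,0,0,1,0,0,0,0,0,0,1,0,0,0,0,0,0,1,0,0,0,0,0,0,1]'

```text
clock: 8.8
eef_pos: [535.5, -201.4, 29.5]
tool_rot: [3.142, 0.0, 2.583]
force: [-0.3, 0.1, 3.9]
width: 19.3
gripper_force: 58.8
```

Emit:
carry_out --deltas '[0,0,0,0,0,-0.01,1,0,0,0,0,0,-0.015,1,0,0,0,0,0,-0.02,1,0,0,0,0,0,-0.03,1,0,0,0,0,0,-0.03,1,0,0,0,0,0,-0.03,1,0,0,0,0,0,-0.03,1,0,0,0,0,0,-0.025,1,0,0,0,0,0,0,1,0,0,0,0,0,0,1]'

```text
clock: 10.05
eef_pos: [534.8, -201.0, 219.0]
tool_rot: [-3.142, -0.001, 2.583]
force: [-0.3, 0.0, -0.7]
width: 19.4
gripper_force: 58.5
```

Run:
```python
from h import *
s=ctrl.read_state();y=s['tool_rot'][2];d=np.array([611,143.3])-s['eef_pos'][:2]
print(s['eef_pos'],s['width'],s['force'],"tool dx,dy",d@[np.cos(y),np.sin(y)],d@[np.sin(y),-np.cos(y)],"yaw to go",81.23-np.degrees(y))
import pickle
c=ctrl.calibration("wrist");im=ctrl.get_image("wrist");cv2.imwrite("pics/w4.png",im[:,:,::-1])
sd=ctrl.get_image("side");u,v=proj(ctrl.calibration("side"),s['eef_pos']);u,v=int(u),int(v);print(u,v)
x0,y0=max(0,u-40),max(0,v-40)
cr=cv2.resize(sd[y0:y0+80,x0:x0+80,::-1],(400,400),interpolation=cv2.INTER_CUBIC)
cv2.imwrite("pics/lift.png",np.hstack([cr,cv2.resize(im[200:330,215:345,::-1],(400,400))]))
```

```text
[ 534.75670663 -200.99447759  219.0261593 ] 19.410828756489373 [-0.32178439  0.03346728 -0.69021249] tool dx,dy 117.88376799515504 332.34792661776225 yaw to go -66.75388659332513
305 217
```

View pics/lift.png

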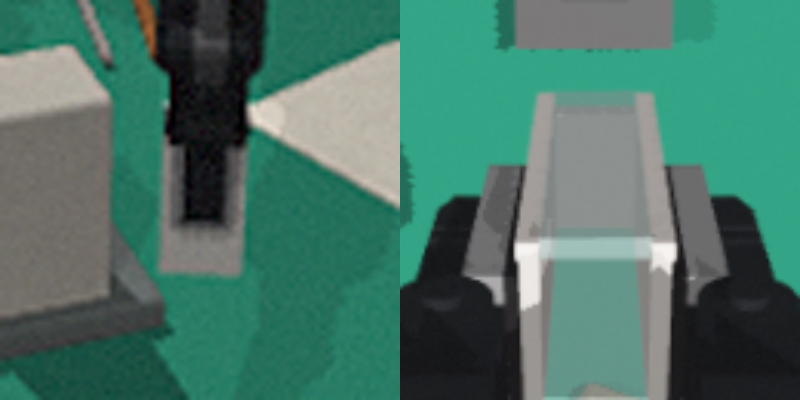

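The cell hangs upright, centred between the pads on its frosted faces, with the windows clear.

Emit:
carry_out --deltas '[0,0,0,0.006,0.018,0,1,0,0,0,0.014,0.04,0,1,0,0,0,0.014,0.04,0,1,0,0,0,0.014,0.04,0,1,0,0,0,0.014,0.04,0,1,0,0,0,0.014,0.04,0,1,0,0,0,0.014,0.04,0,1,0,0,0,0.014,0.04,0,1,0,0,0,0.014,0.034,0,1,0,0,0,0,0,0,1]'

```text
clock: 11.4
eef_pos: [610.2, 149.4, 218.1]
tool_rot: [3.14, -0.003, 2.591]
force: [-0.0, -0.5, -0.8]
width: 19.2
gripper_force: 58.7
```

Emit:
carry_out --deltas '[0,0,6,0,0,0,1,0,0,8,0,0,0,1,0,0,8,0,0,0,1,0,0,8,0,0,0,1,0,0,8,0,0,0,1,0,0,8,0,0,0,1,0,0,8,0,0,0,1,0,0,8,0,0,0,1,0,0,4.8,0,0,0,1,0,0,0,0,0,0,1,0,0,0,0,0,0,1]'

```text
clock: 12.78
eef_pos: [611.0, 142.8, 219.1]
tool_rot: [-3.141, 0.0, 1.418]
force: [-0.1, 0.2, -1.2]
width: 19.3
gripper_force: 58.5
```

```bash
cat > st.py <<'E'
from h import *
s=ctrl.read_state();y=s['tool_rot'][2];d=np.array([611,143.3])-s['eef_pos'][:2]
print(s['clock'],s['eef_pos'],s['width'],s['force'],"tool dx,dy",d@[np.cos(y),np.sin(y)],d@[np.sin(y),-np.cos(y)],"dz",s['eef_pos'][2]-89,"yaw to go",81.23-np.degrees(y))
E
python3 st.py
```

```text
12.775 [610.99165434 142.77277748 219.07222818] 19.336599724690426 [-0.14281428  0.15309429 -1.16862449] tool dx,dy 0.5223591789115025 -0.07193137194323061 dz 130.07222818071108 yaw to go -0.022519796741022446
```

Emit:
carry_out --deltas '[0,0,0,0,0,0.02,1,0,0,0,0,0,0.025,1,0,0,0,0,0,0.025,1,0,0,0,0,0,0.025,1,0,0,0,0,0,0.02,1,0,0,0,0,0,0.015,1,0,0,0,0,0,0,1,0,0,0,0,0,0,1,0,0,0,0,0,0,1]'

```text
clock: 13.9
eef_pos: [612.0, 142.9, 90.2]
tool_rot: [3.14, -0.001, 1.417]
force: [-0.6, -0.6, 0.1]
width: 19.1
gripper_force: 58.6
```

```bash
python3 st.py
python3 - <<'E'
from h import *
a=[]
for n in("scene","side"):
    im=ctrl.get_image(n);u,v=(int(t) for t in proj(ctrl.calibration(n),np.array([615,150,110.])))
    x0,y0=max(0,u-70),max(0,v-70);a.append(cv2.resize(im[y0:y0+140,x0:x0+140,::-1],(400,400),interpolation=cv2.INTER_CUBIC))
    b=proj(ctrl.calibration(n),np.array([611,143.3,95.]));print(n,(b-[x0,y0])*400/140)
cv2.imwrite("pics/fin.png",np.hstack(a))
E
```

```text
13.9 [611.98517182 142.87218979  90.22838575] 19.119705710907628 [-0.6127979  -0.59354694  0.07202288] tool dx,dy 0.2717569525200427 -1.0391021318305294 dz 1.2283857528889115 yaw to go 0.04653700090372581
scene [192.4750249  206.05165523]
side [201.03147818 220.81075682]
```

View pics/fin.png

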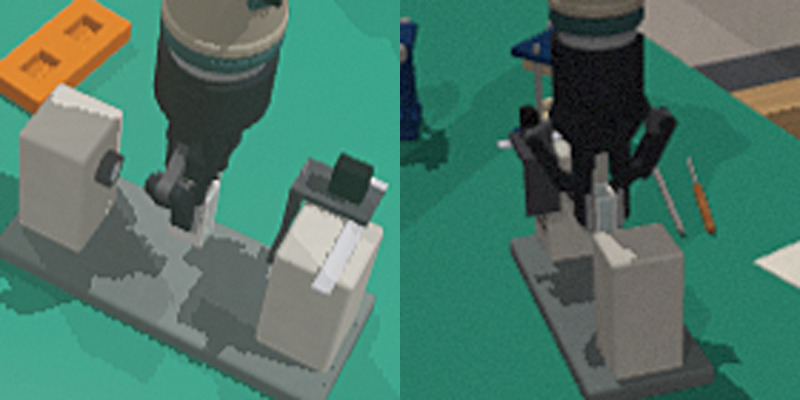

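The cell is held upright between the towers at the beam point, and the shutter has slid back to its stop. It's settled, within about 1 mm of target, so I'm handing in.

```bash
python3 -c "
from cell import ctrl
print(ctrl.finish_job())"
```

```text
the job is handed in; nothing more can be done
None
```

I handed the job in at 13.9 s, but the judge returned no verdict: the shutter is pushed to its stop, and the long cell is held by its frosted faces, upright and about 1 mm from the beam's midpoint by my measurements.

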